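# Change the fume extraction over to the other hood

## Robot

A 6-joint arm with a two-finger parallel gripper is mounted at the origin on the work surface. World frame = base frame: x ahead of the robot, y to its left, z up, the work surface at z = 0. Lengths are in m, angles in rad, forces in N, time in s.
With the tool pointing down it reaches from about 0.375 to 0.975 m from the base axis. Payload 3.8 kg.
Tool frame: the origin (TCP) lies on the centre line of the jaws, within the pads' length; the fingertips stand 14 mm ahead of it and the grasp point (between the pads) lies 5 mm behind it; z points along the fingers, y is the line along which they close (so a half turn about z gives the same grasp; the last joint's range is limited). The gripper opens to 85 mm and grips with 20 to 120 N. Pads are 22 mm wide; open, the fingers measure 114 mm over their backs; the gripper's body (76 mm by 85 mm) begins 54 mm behind the grasp point. The pads swing forward as they close: fully open they stand 13 mm farther back than shut.
Start: joints at [-1.284, 0.264, 1.604, -0, 1.274, -0.037], TCP at [0.215, -0.64, 0.245] pointing down, gripper open.
Joint ranges: [-2.63, 2.63], [-0.94, 2.18], [0.31, 2.57], [-1.31, 4.45], [0, 2.66], [-2.55, 2.55]. Speed limits (rad/s): [2.57, 2.57, 3.14, 3.14, 3.14, 3.14].

## Interface

Orientations are given as a rotation vector (axis times angle).
In Python, from workcell import bot, eyes, spot_in gives the robot as it stands.
- The arm moves only by the tool carry_out, never from a script. Its argument "series" is text: rows parted by semicolons, each of 4 numbers parted by spaces: the shift along the world's x, y, z in m, then the turn about the world's z in degrees. In form: tx ty tz roll; .... A call has 1 to 20 rows; each row shifts and turns the commanded pose from where the row before left it; what a row does not reach is not made up. A row lasts 1/8 s, in which the tool goes at most 62.5 mm and 10.7 degrees, less where a joint would pass 70% of its speed; a pose out of reach is approached as far as the arm can. A call is refused whole if a number of a shift passes 0.0625 or a number of a turn 10.7, either way. A call with a gripper value outside its range is refused whole. "jaw" is the gripper command: -1 is shut, 1 is fully open, values between are in proportion, set as the call begins (left out, the last holds). The fingers move at their own pace and stop on an object; "grip_force" is the grip in N (left out, the last holds). Time passes only in rows, so rows that do not move let the fingers close. It gives the time, the measured TCP pose, the force, the opening and the grip force at its end, in the units of the state.
- bot.read_state(): the state, without advancing time (a new reading comes with each control period).
- eyes.read_camera(name): name is "scene" or "top" or "wrist"; returns (picture, depth): 400x640x3 uint8, blue, green, red; 400x640 float32, m along the optical axis (not along the pixel's ray), 0 where there is no reading.
- eyes.get_calibration(name): a dict with "K" (3x3 intrinsics, pixels), "position" and "rotation" of the camera in the world; the wrist camera has in their place "T_tool_cam" (4x4, takes a point from camera to tool coordinates, whose origin is the TCP and whose axes are the flange's). Camera axes: x right, y down, z forward; pixel columns grow to the right and rows downward; lengths in m; the calibration is good to about 2 mm. A picture is of the moment at which its call begins: read the wrist's pose just before it. get_calibration takes no time and is no camera call.
- bot.finish_job(): hands the job in; it is judged then, once.
Trained networks look in the newest picture that a camera, given by its name, has taken for a name from the list of things; names that differ only in an ending like _2 or _b are one class to them, and where a whole thing is asked for, a point or a joint stands for the part that bears it (a point fixed in the world has none). Each returns a list of dicts, best first, with "score" (0 to 1); they miss things now and then, are a little off and sometimes report something else, mostly with a low value. They report only what shows in the picture. A call takes as long as a camera call.
- spot_in(camera, target): "rect" ([centre column, centre row, width, height] in pixels, round what is visible of it).
The state is a dict: "time": time; "q": joint angles; "joint_vel": joint speeds; "joint_torque": joint torques, N m; "tool_pos": TCP position; "tcp_rot": TCP orientation; "wrist_force": force on the tool from outside, world axes, zero at the start; "torque": the same for the moment, N m; "width": opening from 0.0 (shut) to 1.0 (fully open); "grip_force": force on a finger pad.
Only numpy, scipy, OpenCV 4.12 (cv2) and the standard library are available. Lean on these libraries where they do the work, as an engineer would, in place of code of your own. Each camera call takes 0.05 s, during which the arm holds its last target. There are 200 camera calls.

## Task

The soldering is moving to the other hood: pull the slide gate that is shut half open, 40 mm, so that the red line on its blade comes up to the housing's edge, and push the gate that is open now fully shut. The extractor fan is running, so at no time have both gates shut. Leave the other things on the bench where they are.

Things in the scene. Friction and masses are not known exactly. Their poses are not given: they have to be found in the camera images.
- duct: fixed steel extraction duct across the bench: 75 mm pipe, axis 110 mm up, from a tee on a 100 mm riser. Origin: on the bench in the riser's axis; x away from the robot, y along the pipe, z up. A slide gate at y = +170 and -170 mm. At y = +380 and -380 mm a grey funnel hood, 180 mm across, faces the robot: x -65 to -147 mm, top 200 mm high.
- bench_light: fixed LED bench light over the duct, same origin and axes as the duct: an aluminium bar 706 mm long along y, 40 x 22 mm in section and tipped to the robot's side, filling x = -71 to -25 mm and 341 to 379 mm in height, above the grip of a shut gate. Two 14 mm posts at x = 75, y = +280 and -280 mm carry it; arms run from them to the bar at 370 mm height.
- open_gate_housing: fixed aluminium housing of the gate that starts open (left or right varies): 116 x 116 mm, 24 mm thick along y, across the pipe, leaning 40 degrees towards the robot; the blade slides out of its upper edge. Origin: its centre, on the pipe's axis; axes as the duct's (not leaning). The upper edge is 58 mm from the origin along the lean.
- shut_gate_housing: the same housing, of the gate that starts shut. In each runs a steel blade, 80 mm wide and 3 mm thick, with a neck (16 mm wide, 6 mm thick) that ends in a yellow grip bar. A red line across the blade comes level with the housing's upper edge at 40 mm open.
- open_gate (a joint): opening, in m, of the gate that starts open (between 0.050 and 0.080): 0 fully shut at its stop, 0.080 fully open at its stop. Stiff: about 10 N of sliding friction; it stays where it is left.
- shut_gate (a joint): opening, in m, of the gate that starts shut (at 0, its stop): 0.040 half open, 0.080 fully open at its stop. Stiff: about 10 N of sliding friction; it stays where it is left.
- open_gate_grip (a point): centre of the yellow grip bar of the gate that starts open. Bar: 70 mm along y (the pipe), 20 mm thick along x, 16 mm along z. Axes: z the way the blade is pulled out, up and towards the robot, 40 degrees from vertical; x away from the robot and up. Below the bar only the neck, down to the blade's shoulder 36 mm under the bar's centre.
- shut_gate_grip (a point): centre of the yellow grip bar of the gate that starts shut; sizes and axes as for the other. While a gate is shut, its bar's centre is 34 mm along z from the housing's upper edge.
- quad_frame: bystander: loose black X-shaped quadcopter frame, 210 mm from tip to tip, 47 mm high, in front of one hood. Origin: centre of its underside.
- board_holder: bystander: loose circuit-board holder with blue jaws and a green board, 120 x 160 mm, 57 mm high, in front of the other hood. Origin: centre of its underside.
- solder_spool: bystander: spool of solder wire with blue flanges, standing on one flange, 64 mm across, 55 mm high, between the gates on the robot's side of the duct. Origin: centre of its underside.
- cleaner_bottle: bystander: white bottle with a red cap, 68 mm across, 165 mm high, on the far side of the duct. Origin: centre of its underside.

How it is judged:
By the outcome, as a careful person would: the job done as asked, in the order asked, and still so for the second after the job is handed in, with the robot touching nothing.
It also fails if it takes over 48 s, if anything falls off the work surface, if the arm or the gripper's body presses on something with over 40 N, if the wrist force passes 120 N, or if a joint passes its speed limit or range.

## Working session

There is one attempt and no reset: what is moved stays moved. The work goes in short steps, Python scripts to look and compute and a tool call to move; the robot and the scene stay as the last step left them, time stands still between calls to the robot, and variables do not carry over. Pictures are saved under pics/ and viewed, at most 10 in all, crops included, and the job is handed in when it is done.

Besides the shell and the picture viewer there is one more tool, called after ">>>" as name(argument=value, ...), one argument or row to a line, values as JSON. carry_out: Moves the arm, as the interface text tells. Its arguments: {"type":"object","properties":{"series":{"type":"string"},"jaw":{"type":"number"},"grip_force":{"type":"number"}},"required":["series"]}

```bash
mkdir -p pics; ls
python3 - <<'E'
from workcell import bot, eyes, spot_in
import cv2, numpy as np
s=bot.read_state(); print(s)
for c in ["scene","top"]:
    p,d=eyes.read_camera(c); cv2.imwrite(f"pics/{c}0.png",p); np.save(f"{c}0.npy",d)
    k=eyes.get_calibration(c); print(c,k)
    for t in ["open_gate_grip","shut_gate_grip","open_gate_housing"]:
        print(t,[(np.round(r["rect"],0).tolist(),round(r["score"],2)) for r in spot_in(c,t)])
print(eyes.get_calibration("wrist"))
E
```

```text
pics
{'time': 0.0, 'q': array([-1.28389689e+00,  2.64792354e-01,  1.60540102e+00, -1.14696603e-05,
        1.27373145e+00, -3.68963009e-02]), 'joint_vel': array([ 0.00075134,  0.0003563 , -0.00091478, -0.00104691,  0.00020212,
       -0.00066861]), 'joint_torque': array([ 2.07027704e-03, -5.15110409e+01, -3.67309427e+01,  1.78611194e-04,
        1.30303059e-02,  1.33238476e-06]), 'tool_pos': array([ 0.21455504, -0.63922928,  0.24392102]), 'tcp_rot': array([-3.09822723e+00, -5.06030619e-01,  4.73473089e-04]), 'wrist_force': array([-0.12722184, -0.00805683, -0.16907212]), 'torque': array([0.00283772, 0.02062967, 0.00069894]), 'grip_force': 0.0, 'width': 1.0040450593343857}
scene {'K': array([[509.67327601,   0.        , 314.21633775],
       [  0.        , 509.67327601, 196.21817542],
       [  0.        ,   0.        ,   1.        ]]), 'position': array([ 1.71889022, -0.60192318,  0.99346152]), 'rotation': array([-1.89030287, -1.15781251,  0.63643174])}
open_gate_grip [([376.0, 169.0, 23.0, 39.0], 0.91)]
shut_gate_grip [([282.0, 208.0, 25.0, 11.0], 0.61), ([377.0, 167.0, 24.0, 34.0], 
[... 394 characters left out ...]
rip [([236.0, 183.0, 24.0, 22.0], 0.57), ([187.0, 249.0, 54.0, 58.0], 0.48)]
shut_gate_grip [([349.0, 173.0, 22.0, 11.0], 0.44)]
open_gate_housing [([237.0, 165.0, 24.0, 54.0], 0.91)]
{'K': array([[306.52797155,   0.        , 322.86559695],
       [  0.        , 306.52797155, 197.71210367],
       [  0.        ,   0.        ,   1.        ]]), 'T_tool_cam': array([[-1.63667023e-04, -9.63508289e-01, -2.67678444e-01,
         6.72322388e-02],
       [ 9.99999705e-01, -3.58697511e-04,  6.79700044e-04,
         2.23605800e-03],
       [-7.50912219e-04, -2.67678254e-01,  9.63508063e-01,
        -1.30058193e-01],
       [ 0.00000000e+00,  0.00000000e+00,  0.00000000e+00,
         1.00000000e+00]])}
```

View pics/top0.png

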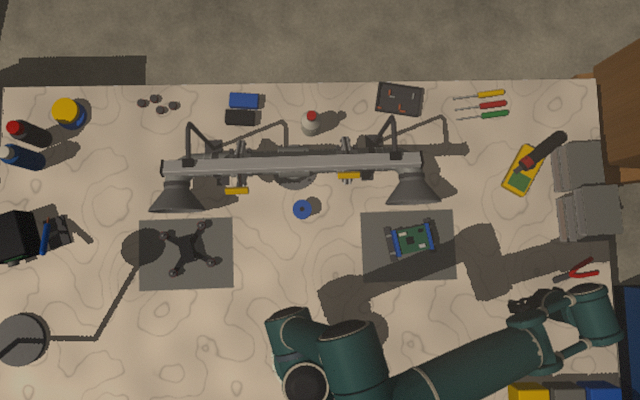

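View pics/scene0.png

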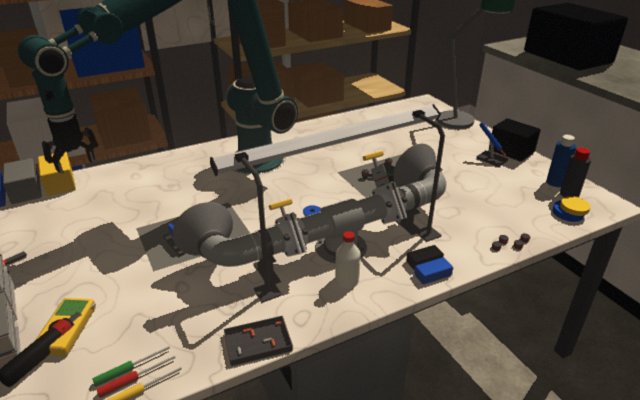

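The top view shows the open gate on the left (+y), grip about (236,189), and the shut gate on the right, grip about (349,175), partly under the light bar. The scene view shows the grips at (373,155) and (281,204). The tool only yaws, so I'll locate the duct and measure the gripper column's shape against the lamp.

```bash
cat > h.py <<'E'
from workcell import bot, eyes, spot_in
import cv2, numpy as np
from scipy.spatial.transform import Rotation as R
def T(c,s=None):
    k=eyes.get_calibration(c)
    if "T_tool_cam" in k:
        M=np.eye(4);M[:3,:3]=R.from_rotvec(s["tcp_rot"]).as_matrix();M[:3,3]=s["tool_pos"];return k["K"],M@k["T_tool_cam"]
    M=np.eye(4);M[:3,:3]=R.from_rotvec(k["rotation"]).as_matrix();M[:3,3]=k["position"];return k["K"],M
def cloud(c,d,s=None):
    K,M=T(c,s);v,u=np.mgrid[:400,:640]
    P=np.stack([(u-K[0,2])/K[0,0]*d,(v-K[1,2])/K[1,1]*d,d],-1)
    W=P@M[:3,:3].T+M[:3,3];W[d<=0]=np.nan;return W
def yellow(p):
    h=cv2.cvtColor(p,cv2.COLOR_BGR2HSV);return (h[...,0]>18)&(h[...,0]<32)&(h[...,1]>150)&(h[...,2]>80)
E
python3 - <<'E'
from h import *
C={}
for c in ["top","scene"]:
    p=cv2.imread(f"pics/{c}0.png");W=cloud(c,np.load(f"{c}0.npy"));C[c]=W
    m=yellow(p)&(W[...,2]>.12)&(W[...,2]<.3)
    n,l=cv2.connectedComponents(m.astype(np.uint8))
    for i in range(1,n):
        q=W[l==i]
        if len(q)>15: print(c,len(q),np.round(np.median(q,0),3),np.round(q.min(0),3),np.round(q.max(0),3))
W=C["top"]
q=W[120:220,150:460].reshape(-1,3);q=q[(q[:,2]>.345)&(q[:,2]<.4)]
r=cv2.minAreaRect(q[:,:2].astype(np.float32));print("lamp",r,cv2.boxPoints(r),np.percentile(q[:,2],[2,50,98]))
# arm column in scene view, around tool axis
W=C["scene"];s=bot.read_state();q=W.reshape(-1,3);q=q[np.linalg.norm(q[:,:2]-s["tool_pos"][:2],axis=1)<.15]
Q=(q-s["tool_pos"])@R.from_rotvec(s["tcp_rot"]).as_matrix()
for z in np.arange(.02,-.34,-.02):
    a=Q[(Q[:,2]<z)&(Q[:,2]>z-.02)]
    if len(a): print(round(z,2),len(a),np.round(np.percentile(a[:,:2],[2,98],axis=0),3).tolist())
p=cv2.imread("pics/scene0.png")[20:190,10:150];cv2.imwrite("pics/arm.png",cv2.resize(p,None,fx=3.5,fy=3.5))
E
```

```text
top 138 [ 0.588 -0.143  0.188] [ 0.58  -0.177  0.124] [ 0.598 -0.111  0.196]
top 146 [0.541 0.192 0.238] [0.533 0.162 0.226] [0.551 0.229 0.248]
scene 82 [0.55  0.189 0.238] [0.541 0.158 0.229] [0.558 0.225 0.244]
scene 105 [ 0.599 -0.149  0.189] [ 0.588 -0.181  0.181] [ 0.606 -0.113  0.195]
lamp ((0.652474045753479, 0.026710540056228638), (0.15334035456180573, 0.7111151218414307), 1.040176272392273) [[ 0.5693619   0.38081768]
 [ 0.5822711  -0.33018026]
 [ 0.73558617 -0.3273966 ]
 [ 0.722677    0.38360134]] [0.36008325 0.37188654 0.38186172]
0.02 1 [[0.007, 0.044], [0.007, 0.044]]
0.0 73 [[-0.007, -0.054], [0.016, 0.057]]
-0.02 78 [[-0.007, -0.055], [0.017, 0.058]]
-0.04 179 [[-0.012, -0.069], [0.018, 0.075]]
-0.06 272 [[-0.014, -0.068], [0.021, 0.073]]
-0.08 347 [[-0.006, -0.065], [0.023, 0.071]]
-0.1 156 [[-0.007, -0.06], [0.039, 0.069]]
-0.12 193 [[0.0, -0.029], [0.041, 0.039]]
-0.14 229 [[-0.009, -0.031], [0.041, 0.038]]
-0.16 164 [[-0.004, -0.029], [0.041, 0.038]]
-0.18 213 [[0.001, -0.03], [0.042, 0.039]]
-0.2 206 [[-0.0, -0.028], [0.041, 0.038]]
-0.22 206 [[-0.001, -0.029], [0.041, 0.038]]
-0.24 218 [[0.001, -0.027], [0.041, 0.037]]
-0.26 219 [[0.002, -0.027], [0.04, 0.038]]
-0.28 167 [[-0.02, -0.021], [0.062, 0.04]]
-0.3 232 [[-0.044, -0.031], [0.069, 0.043]]
-0.32 367 [[-0.045, -0.038], [0.072, 0.047]]
```

View pics/arm.png

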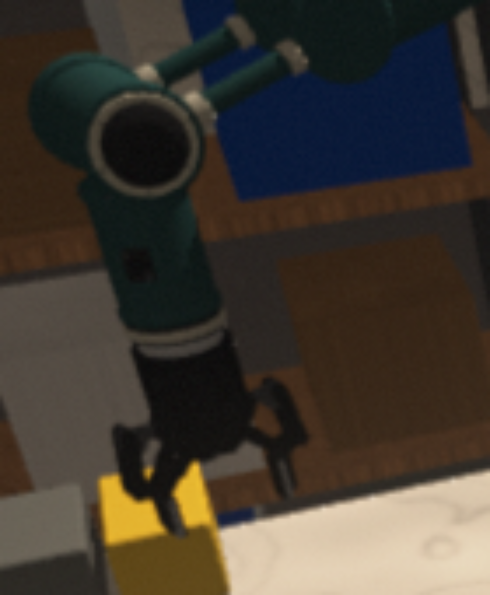

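The close-up shows a bare wrist column, about 37 mm radius, up to 270 mm behind the TCP. A vertical tool over the shut grip would therefore hit the lamp. The grips are at about (0.592, -0.147, 0.18) and (0.546, 0.190, 0.23), open by about 65 mm, with duct yaw about 1°. I'll check how the arm treats a pose at the limit of its reach, in free space.

>>> carry_out(
  series="0 -0.05 0.03 0;0 -0.05 0.03 0;0 -0.05 0.03 0;0 -0.05 0.03 0;0 -0.05 0.03 0;0 -0.05 0.03 0;0 -0.06 0 0;0 -0.06 0 0;0 -0.06 0 0",
  jaw=1,
)

```text
time: 1.52
tool_pos: [0.1894, -0.9924, 0.359]
tcp_rot: [2.983, 0.487, 0.007]
wrist_force: [0.6, 0.1, -0.3]
width: 0.996
grip_force: 0.0
```

>>> carry_out(
  series="0 0.05 0 0;0 0.05 0 0;0 0 0 0",
)

```text
time: 1.9
tool_pos: [0.1902, -0.8979, 0.3573]
tcp_rot: [2.995, 0.49, 0.008]
wrist_force: [-0.0, -0.4, -0.6]
width: 1.002
grip_force: 0.0
```

Run:
```python
from h import *
s=bot.read_state();print(np.round(s["q"],3),s["tool_pos"],"axis",R.from_rotvec(s["tcp_rot"]).as_matrix()[:,2])
```

```text
[-1.39   0.667  0.84   0.003  1.528 -0.144] [ 0.19020309 -0.89791891  0.35728332] axis [ 0.02233595 -0.104545   -0.9942693 ]
```

Tilt gained at the reach limit persists (6° outward now). I can build up about 40° this way and reach in under the lamp.

>>> carry_out(
  series="0 -0.06 0.02 0;0 -0.06 0.02 0;0 -0.0625 0.02 0;0 -0.0625 0.02 0;0 -0.0625 0.02 0;0 -0.0625 0.02 0;0 -0.0625 0.02 0",
)

```text
time: 2.78
tool_pos: [0.1526, -1.0749, 0.3806]
tcp_rot: [2.749, 0.447, 0.006]
wrist_force: [1.1, -0.2, 0.3]
width: 1.0
grip_force: 0.0
```

```bash
cat > st.py <<'E'
from h import *
s=bot.read_state();a=R.from_rotvec(s["tcp_rot"]).as_matrix();print(s["time"],np.round(s["q"],3),s["tool_pos"].round(4),"axis",a[:,2].round(3),"y",a[:,1].round(3),"tilt",np.degrees(np.arccos(-a[2,2])).round(1))
E
python3 st.py
```

```text
2.775 [-1.459  0.979  0.311  0.022  1.497 -0.209] [ 0.1526 -1.0749  0.3806] axis [ 0.06  -0.343 -0.937] y [ 0.306 -0.887  0.345] tilt 20.4
```

>>> carry_out(
  series="0.06 0.015 0.0 0;0.06 0.015 0.0 0;0.06 0.02 0.0 0;0.06 0.025 0.0 0;0.06 0.03 0.0 0;0.06 0.03 0.0 0;0.04 -0.05 0.02 0;0.04 -0.05 0.02 0;0.04 -0.05 0.02 0;0.04 -0.05 0.02 0",
)

```text
time: 4.03
tool_pos: [0.565, -0.9887, 0.3813]
tcp_rot: [2.592, 0.436, 0.084]
wrist_force: [-0.1, 0.1, -0.1]
width: 1.0
grip_force: 0.0
```

```bash
python3 st.py
```

```text
4.025 [-1.038  1.001  0.311 -0.123  1.328  0.198] [ 0.565  -0.9887  0.3813] axis [ 0.14  -0.473 -0.87 ] y [ 0.29  -0.82   0.493] tilt 29.6
```

>>> carry_out(
  series="0.04 -0.048 0.02 0;0.04 -0.048 0.02 0;0.04 -0.048 0.02 0",
)

```text
time: 4.4
tool_pos: [0.6075, -1.0147, 0.3838]
tcp_rot: [2.469, 0.427, 0.143]
wrist_force: [-0.8, 0.7, -0.1]
width: 1.001
grip_force: 0.0
```

```bash
python3 st.py
```

```text
4.4 [-1.017  1.022  0.311 -0.135  1.181  0.222] [ 0.6075 -1.0147  0.3838] axis [ 0.202 -0.563 -0.801] y [ 0.269 -0.755  0.598] tilt 36.7
```

>>> carry_out(
  series="0.022 -0.055 0.02 0;0.005 -0.012 0.005 0",
)

```text
time: 4.65
tool_pos: [0.604, -1.0361, 0.3865]
tcp_rot: [2.422, 0.422, 0.164]
wrist_force: [-1.1, -0.4, -1.0]
width: 0.994
grip_force: 0.0
```

```bash
python3 st.py
```

```text
4.65 [-1.032  1.029  0.311 -0.127  1.123  0.208] [ 0.604  -1.0361  0.3865] axis [ 0.224 -0.596 -0.771] y [ 0.258 -0.727  0.636] tilt 39.5
```

>>> carry_out(
  series="-0.05 0.05 0 10.1;-0.05 0.05 0 10.1;-0.04 0.055 0 10.1;0 0.06 0 10.1;0 0.06 0 10.1;0 0.06 0 10.1;0 0.06 0 10.1;0 0.06 0 0;0 0.06 0 0;0 0.06 0 0;0 0.06 0 0;0 0.06 0 0;0 0.06 0 0;0 0.06 0 0;0 0.06 0 0",
)

```text
time: 6.52
tool_pos: [0.5054, -0.2041, 0.3931]
tcp_rot: [1.885, 1.748, 0.633]
wrist_force: [0.8, 0.6, 1.0]
width: 0.998
grip_force: 0.0
```

```bash
python3 st.py
```

```text
6.525 [-0.645 -0.429  2.114  0.458  0.908 -0.753] [ 0.5054 -0.2041  0.3931] axis [ 0.633 -0.041 -0.773] y [ 0.771 -0.061  0.634] tilt 39.4
```

>>> carry_out(
  series="-0.03 0.03 -0.03 5;-0.01 0.026 -0.05 0;0.02 0 -0.044 0;0.02 0 0 0;0 0 0 0",
)

```text
time: 7.15
tool_pos: [0.5067, -0.1493, 0.268]
tcp_rot: [1.817, 1.842, 0.665]
wrist_force: [-0.3, 0.7, 0.8]
width: 0.996
grip_force: 0.0
```

```bash
python3 st.py
python3 - <<'E'
from h import *
s=bot.read_state();p,d=eyes.read_camera("wrist");cv2.imwrite("pics/w1.png",p);np.save("w1.npy",d)
W=cloud("wrist",d,s);m=yellow(p)&(W[...,2]>.12)&(W[...,2]<.26)
n,l=cv2.connectedComponents(m.astype(np.uint8))
ps=np.radians(1.04);c,sn=np.cos(np.radians(40)),np.sin(np.radians(40))
B=np.array([[c*np.cos(ps),c*np.sin(ps),sn],[-np.sin(ps),np.cos(ps),0],[-sn*np.cos(ps),-sn*np.sin(ps),c]])
for i in range(1,n):
    q=W[l==i]
    if len(q)>50:
        L=q@B.T;a,b=np.percentile(L,[3,97],axis=0);print(len(q),"local extents",a.round(4),b.round(4),"mid world",(((a+b)/2)@B).round(4))
        r=cv2.minAreaRect(q[:,:2].astype(np.float32));print(r)
print("tcp local",(B@s["tool_pos"]).round(4))
E
```

```text
7.15 [-0.557 -0.397  2.322  0.57   0.701 -0.916] [ 0.5067 -0.1493  0.268 ] axis [ 0.633  0.016 -0.774] y [0.774 0.008 0.633] tilt 39.3
tcp local [ 0.5583 -0.1585 -0.1186]
```

View pics/w1.png

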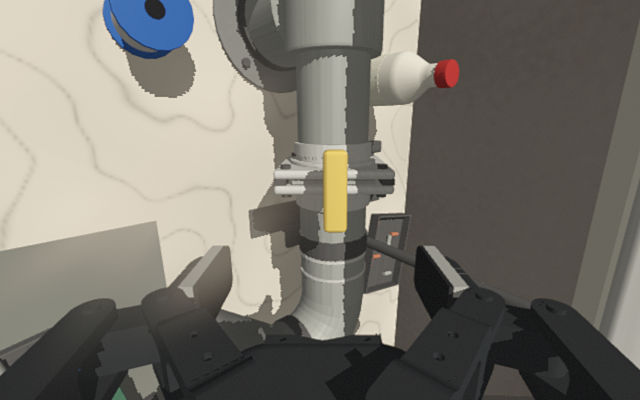

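The wrist view shows the bar at about (335,191), spanning columns 324-347 and rows 150-232, parallel to the pads. I'll localize it from those pixels.

```bash
cat >> h.py <<'E'
ps=np.radians(1.04);c_,s_=np.cos(np.radians(40)),np.sin(np.radians(40))
B=np.array([[c_*np.cos(ps),c_*np.sin(ps),s_],[-np.sin(ps),np.cos(ps),0],[-s_*np.cos(ps),-s_*np.sin(ps),c_]])
def bar(p,d,s,zr=(.12,.3)):
    W=cloud("wrist",d,s);h=cv2.cvtColor(p,cv2.COLOR_BGR2HSV)
    m=(h[...,0]>15)&(h[...,0]<35)&(h[...,1]>90)&(h[...,2]>90)&(W[...,2]>zr[0])&(W[...,2]<zr[1])
    n,l,st,_=cv2.connectedComponentsWithStats(m.astype(np.uint8))
    i=1+np.argmax(st[1:,4]);L=W[l==i]@B.T;top=np.percentile(L[:,2],50)
    a,b=np.percentile(L[np.abs(L[:,2]-top)<.006],[2,98],axis=0)
    t=B@s["tool_pos"];g=np.array([(a[0]+b[0])/2,(a[1]+b[1])/2,top-.008])
    print(st[i],"ext",a.round(4),b.round(4),"grip local",g.round(4),"world",(g@B).round(4))
    tgt=g-[0,0,.005];print("tcp move local",(tgt-t).round(4),"world",((tgt-t)@B).round(4))
E
python3 - <<'E'
from h import *
s=bot.read_state();bar(cv2.imread("pics/w1.png"),np.load("w1.npy"),s)
E
```

```text
[ 323  150   25   83 1939] ext [ 0.558  -0.1881 -0.2338] [ 0.5767 -0.1228 -0.2292] grip local [ 0.5674 -0.1554 -0.2387] world [ 0.5908 -0.1447  0.1818]
tcp move local [ 0.0093  0.0032 -0.1255] world [ 0.0877  0.0047 -0.0902]
```

>>> carry_out(
  series="0.007 0.004 0.006 0;0.027 0 -0.032 0;0.027 0 -0.032 0;0.014 0 -0.016 0;0.013 0 -0.016 0;0 0 0 0",
)

```text
time: 7.95
tool_pos: [0.5936, -0.1449, 0.1757]
tcp_rot: [1.82, 1.843, 0.664]
wrist_force: [-0.1, 0.3, 1.2]
width: 1.002
grip_force: 0.0
```

```bash
python3 st.py
```

```text
7.95 [-0.435 -0.101  2.284  0.736  0.432 -1.042] [ 0.5936 -0.1449  0.1757] axis [ 0.631  0.017 -0.776] y [0.776 0.006 0.631] tilt 39.1
```

>>> carry_out(
  series="0 0 0 0;0 0 0 0;0 0 0 0;0 0 0 0;0 0 0 0;0 0 0 0",
  jaw=-1,
  grip_force=60,
)

```text
time: 8.7
tool_pos: [0.5935, -0.1453, 0.1773]
tcp_rot: [1.818, 1.841, 0.664]
wrist_force: [-5.6, 0.3, 5.2]
width: 0.221
grip_force: 60.0
```

>>> carry_out(
  series="-0.005 0 0.006 0;-0.005 0 0.006 0;-0.005 0 0.006 0;-0.005 0 0.006 0;-0.0057 -0.0005 0.0066 0;0 0 0 0;0 0 0 0",
)

```text
time: 9.57
tool_pos: [0.5679, -0.1458, 0.2079]
tcp_rot: [1.818, 1.841, 0.664]
wrist_force: [-4.5, 1.8, 6.6]
width: 0.218
grip_force: 62.3
```

Run:
```python
from h import *
s=bot.read_state();print((B@s["tool_pos"]).round(4),"moved from",(B@np.array([.5935,-.1453,.1773])).round(4),s["wrist_force"])
p,d=eyes.read_camera("wrist");cv2.imwrite("pics/w2.png",cv2.resize(p[100:300,220:440],None,fx=3,fy=3))
```

```text
[ 0.5666 -0.156  -0.204 ] moved from [ 0.5665 -0.156  -0.2439] [-4.48442949  1.79540235  6.56379514]
```

View pics/w2.png

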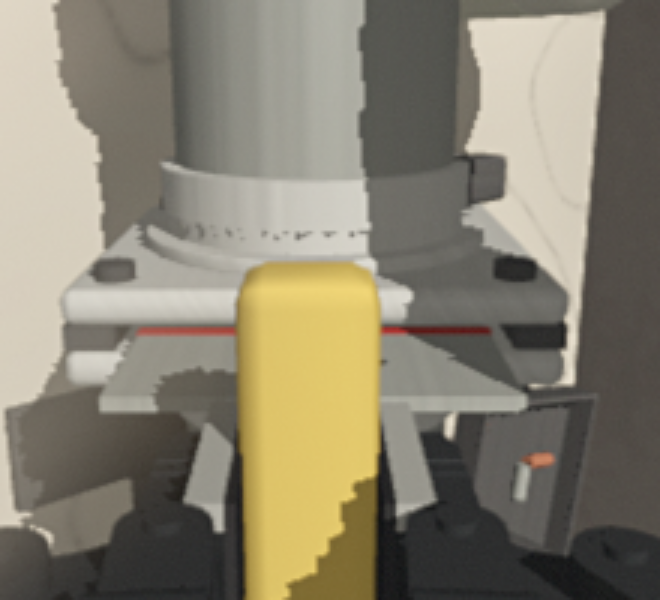

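The red line (crop row 330) now lies at the housing slot's edge and the TCP moved 39.9 mm. Releasing, backing off and verifying.

>>> carry_out(
  series="0 0 0 0;0 0 0 0;0 0 0 0;0 0 0 0;-0.02 0 0.024 0;-0.03 0 0.036 0;-0.02 0 0.024 0;0 0 0 0",
  jaw=1,
)

```text
time: 10.62
tool_pos: [0.498, -0.1465, 0.2937]
tcp_rot: [1.815, 1.837, 0.664]
wrist_force: [-0.2, 1.0, -0.3]
width: 0.998
grip_force: 0.0
```

```bash
python3 st.py
python3 - <<'E'
from h import *
s=bot.read_state();p,d=eyes.read_camera("wrist");bar(p,d,s)
E
```

```text
10.625 [-0.562 -0.444  2.304  0.536  0.755 -0.871] [ 0.498  -0.1465  0.2937] axis [ 0.635  0.013 -0.772] y [0.772 0.007 0.635] tilt 39.4
[ 309  155   27   87 2185] ext [ 0.5583 -0.1881 -0.1943] [ 0.577  -0.1225 -0.1897] grip local [ 0.5677 -0.1553 -0.1992] world [ 0.5656 -0.145   0.2123]
tcp move local [-0.0005  0.0002 -0.1109] world [ 0.0709  0.0015 -0.0853]
```

>>> carry_out(
  series="-0.02 0.02 0.024 0;-0.006 0.05 0 0;0 0.05 0 0;0 0.055 0 0;0 0.055 0 0;0 0.055 0 0;0 0.055 0 0;0 0 0 0;0 0 0 0",
)

```text
time: 11.8
tool_pos: [0.4709, 0.181, 0.3113]
tcp_rot: [1.822, 1.849, 0.656]
wrist_force: [0.3, -0.8, 0.2]
width: 1.007
grip_force: 0.0
```

```bash
python3 st.py
python3 - <<'E'
from h import *
s=bot.read_state();p,d=eyes.read_camera("wrist");bar(p,d,s)
E
```

```text
11.8 [ 0.511 -0.477  2.286 -0.435  0.765  0.725] [0.4709 0.181  0.3113] axis [ 0.625  0.016 -0.781] y [0.781 0.009 0.625] tilt 38.7
[ 317  140   27   88 2236] ext [ 0.5584  0.1518 -0.1691] [ 0.5769  0.2172 -0.1645] grip local [ 0.5677  0.1845 -0.1741] world [0.5433 0.1944 0.2315]
tcp move local [ 0.0044  0.012  -0.1127] world [ 0.0756  0.0134 -0.0835]
```

>>> carry_out(
  series="0.0035 0.0125 0.003 0;0.022 0.001 -0.026 0;0.022 0 -0.026 0;0.014 0 -0.017 0;0.014 0 -0.017 0;0 0 0 0",
)

```text
time: 12.6
tool_pos: [0.5471, 0.1903, 0.2281]
tcp_rot: [1.828, 1.841, 0.653]
wrist_force: [-0.1, 0.4, -0.3]
width: 1.002
grip_force: 0.0
```

>>> carry_out(
  series="0 0 0 0;0 0 0 0;0 0 0 0;0 0 0 0;0 0 0 0;0 0 0 0",
  jaw=-1,
)

```text
time: 13.35
tool_pos: [0.5446, 0.1939, 0.2283]
tcp_rot: [1.826, 1.847, 0.655]
wrist_force: [-9.5, 1.5, -0.5]
width: 0.217
grip_force: 60.5
```

```bash
python3 st.py
python3 - <<'E'
from h import *
s=bot.read_state();print((B@s["tool_pos"]).round(4))
E
```

```text
13.35 [ 0.447 -0.231  2.279 -0.535  0.527  0.824] [0.5446 0.1939 0.2283] axis [ 0.624  0.015 -0.781] y [0.781 0.006 0.624] tilt 38.6
[ 0.5666  0.184  -0.1774]
```

>>> carry_out(
  series="0.0066 0 -0.0079 0;0.0066 0 -0.0079 0;0.0066 0.0004 -0.0079 0;0.0066 0 -0.0079 0;0.0066 0.0004 -0.0079 0;0.0066 0 -0.0079 0;0.0014 0 -0.0017 0;0 0 0 0",
)

```text
time: 14.35
tool_pos: [0.5854, 0.1947, 0.1797]
tcp_rot: [1.825, 1.846, 0.655]
wrist_force: [-15.1, 1.4, 4.4]
width: 0.226
grip_force: 61.4
```

>>> carry_out(
  series="0.0007 0 -0.0008 0;0.0006 0 -0.0008 0;0 0 0 0",
)

```text
time: 14.72
tool_pos: [0.5856, 0.1946, 0.1796]
tcp_rot: [1.825, 1.845, 0.655]
wrist_force: [-40.2, -0.6, 23.8]
width: 0.216
grip_force: 65.5
```

The force rose without motion, so the gate is on its stop. Releasing and backing off.

>>> carry_out(
  series="0 0 0 0;0 0 0 0;0 0 0 0;0 0 0 0;-0.02 0 0.024 0;-0.03 0 0.036 0;-0.03 0 0.036 0;-0.02 0 0.024 0;0 0 0 0",
  jaw=1,
)

```text
time: 15.85
tool_pos: [0.49, 0.1955, 0.3034]
tcp_rot: [1.82, 1.842, 0.667]
wrist_force: [-0.5, 0.8, 0.2]
width: 0.997
grip_force: 0.0
```

```bash
python3 st.py
python3 - <<'E'
from h import *
s=bot.read_state();p,d=eyes.read_camera("wrist");bar(p,d,s)
p,d=eyes.read_camera("top");cv2.imwrite("pics/top1.png",p)
E
```

```text
15.85 [ 0.522 -0.417  2.268 -0.469  0.723  0.775] [0.49   0.1955 0.3034] axis [ 0.632  0.019 -0.775] y [0.775 0.005 0.632] tilt 39.2
[ 308  152   22   73 1502] ext [ 0.5585  0.1517 -0.2343] [ 0.5769  0.2176 -0.2295] grip local [ 0.5677  0.1846 -0.2391] world [0.5851 0.1953 0.1817]
tcp move local [-0.0053 -0.0019 -0.1594] world [ 9.840e-02 -1.000e-04 -1.255e-01]
```

View pics/top1.png

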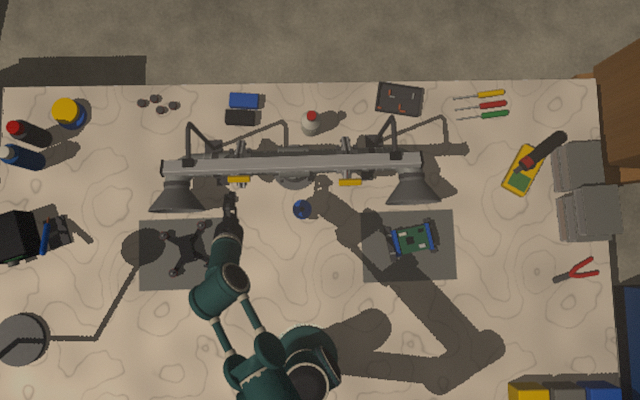

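The grip's position along its travel is -0.2391, against -0.2387 measured for a shut gate, so it is fully shut. The top view shows the other grip pulled out at (350,183), the bystanders where they were, and the arm clear.

```bash
python3 -c "
from workcell import bot
print(bot.finish_job())"
```

```text
the job is handed in; nothing more can be done
None
```

The right-hand gate is half open (39.5 to 39.9 mm measured, red line at the housing's edge), then the left-hand one was pushed fully shut onto its stop; nothing else moved, and the job was handed in at about 16 s.

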